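# Set the paper-size dial and close the cassette

### The arm

A 6-joint arm with a two-finger parallel gripper is mounted at the origin on the work surface. World frame = base frame: x ahead of the robot, y to its left, z up, the work surface at z = 0. Lengths are in m, angles in rad, forces in N, time in s.
With the tool pointing down it reaches from about 0.3 to 0.875 m from the base axis. Payload 6.4 kg.
Tool frame: the origin (TCP) lies midway between the tips of the shut fingers; the grasp point (between the pads) lies 19 mm behind it; z points along the fingers, y is the direction in which the jaws open and shut (so a half turn about z gives the same grasp; the last joint's range is limited). The gripper opens to 85 mm and grips with 20 to 120 N. Pads are 22 mm wide; open, the fingers measure 114 mm over their backs; the gripper's body (76 mm by 85 mm) begins 54 mm behind the grasp point. The pads swing forward as they close: fully open they stand 13 mm farther back than shut.
Start: joints at [0.897, 0.181, 1.607, -0, 1.354, -0.206], TCP at [0.259, 0.513, 0.231] pointing down, gripper open.
Joint ranges: [-2.99, 2.99], [-0.89, 2.07], [0.3, 2.58], [-1.14, 4.28], [0, 2.63], [-3.12, 3.12]. Speed limits (rad/s): [2.57, 2.57, 3.01, 3.14, 3.14, 3.14].

### API

Orientations are given as a unit quaternion [w, x, y, z].
In Python, from bench import ctrl, optics, ticket gives the robot as it stands. The module is installed in compiled form; this text tells all that it offers.
- The arm moves only by the tool step_arm, never from a script. Its argument "targets" is text: rows parted by semicolons, each of 6 numbers parted by spaces: the shift along the tool's x, y, z in mm, then the turn, a rotation vector about the tool's x, y, z in rad. In form: dx dy dz rx ry rz; .... A call has 1 to 8 rows; each row is the pose to reach, as a shift and turn from the pose commanded when the call began, along the tool's axes at that moment; what a row does not reach only later rows make up. A row lasts 1/8 s, in which the tool goes at most 62.5 mm and 10.7 degrees, less where a joint would pass 70% of its speed; a pose out of reach is approached as far as the arm can. A call with a gripper value outside its range is refused whole. "grip" is the opening in per cent of the stroke, from 0 (shut) to 100 (fully open), set as the call begins (left out, the last holds). The fingers move at their own pace and stop on an object; the grip force is fixed at half the most. Time passes only in rows, so rows that repeat a pose let the fingers close. It gives the time, the measured TCP pose, the force and the opening at its end, in the units of the state.
- ctrl.get_obs(): the state, without advancing time (a new reading comes with each control period).
- optics.camera(name): name is "scene" or "top" or "wrist"; returns a dict with "image" (480x640x3 uint8, red, green, blue), "mtx" (3x3 intrinsics, pixels), "xyz" and "orientation" of the camera in the world. Camera axes: x right, y up, looking along -z (the intrinsics and any distortion apply to the point x, -y, -z); pixel columns grow to the right and rows downward; lengths in m; the calibration is good to about 2 mm. A picture is of the moment at which its call begins. There is no depth.
- ticket.hand_in(): hands the job in, once; it reports no verdict.
The state is a dict: "time_s": time; "q": joint angles; "dq": joint speeds; "joint_efforts": joint torques, N m; "eef_pos": TCP position; "eef_rot": TCP orientation; "wrist_force": force on the tool from outside, world axes, zero at the start; "torque": the same for the moment, N m; "opening": opening from 0.0 (shut) to 1.0 (fully open).
Only numpy, scipy, OpenCV 4.12 (cv2) and the standard library are available. Lean on these libraries where they do the work, as an engineer would, in place of code of your own. Each camera call takes 0.05 s, during which the arm holds its last target.

### The job

With the paper cassette still pulled out, flick the ribbed size dial on its right-hand side round with a fingertip, click by click, until the blue field has clicked in at the white pointer. Then push the cassette fully home in the feeder unit with the blue field still at the pointer. Leave everything else on the bench where it is and don't knock the machine with the arm or hand: only the fingers need touch it.

Things in the scene. Friction and masses are not known exactly. Their poses are not given: they have to be found in the camera images.
- feeder: Feeder unit for an office printer: fixed cream box, 370 mm deep (x), 380 wide (y), 115 high, that houses the cassette. Origin: underside, middle of its front edge. x points into the machine, the way the cassette is pushed home; y to the left as you face it from the robot; z up. Place and yaw vary.
- cassette (a joint): How far the paper cassette is pulled out of the feeder, in m: 0 fully home, 0.18 fully out. Slides along the feeder's x with about 6 N friction plus 12 N per m/s, stays where it is left, stops hard at both ends. Starts 0.155 to 0.18 out.
- panel_front (a point): Point on the front face of the cassette's cream front panel, on its middle line, 83 mm above the bench; travels with the cassette, axes as the feeder's (x into the machine). Panel: 380 mm wide, 22 thick, 10 to 105 mm above the bench; flat from 60 to 105 mm, a finger recess (130 wide, 16 deep) below. Home, its front is 22 mm before the feeder's front edge.
- dial_hub (a point): Centre of the size dial's top face, 90 mm above the bench; travels with the cassette, does not turn with the dial, axes as the feeder's. 85 mm behind the panel's front face (63 behind its back), 133 mm right of the middle line. Dial: dark level wheel on a vertical axis, 13 mm thick (77 to 90 mm up), radius 24 mm, with 6 ribs, 4 mm wide, out to 33 mm radius.
- dial_edge (a point): Point 30 mm straight out (feeder's -y) from the dial's axis, 83 mm above the bench. The dial's edge stands out here up to 16 mm beyond the cassette's right side wall (outer face 17 mm from the axis); outside it is free down to the bench. At every click a valley between two ribs is here: ribs 30 degrees either side, 29 mm between their tips. The rest of the edge is sunk in the cassette.
- pointer (a point): Tip of the white pointer on the ledge at the left (+y) side of the dial, 90 mm up. The coloured field (13 x 11 mm, on the dial's top) next to it is the setting. Joint values of the fields at the pointer: white 0, yellow 1.047, red 2.094, green 3.142, blue 4.189, pink 5.236.
- dial (a joint): Angle of the size dial, rad, positive counter-clockwise from above: pushing an outstanding rib towards the machine (feeder's +x) increases it. 6 clicks 1.047 (60 degrees) apart, stops at -0.12 and 5.36. A sprung ball holds each click: about 2 N at the ribs to leave it; a little past half-way the dial runs on into the next click by itself. Starts on white, yellow or red.
- screwdriver: Screwdriver lying loose to the right of the cassette, about 200 mm long, 30 mm high. Bystander.
- brush: Cleaning brush lying loose on top of the feeder unit. Bystander.
- cleaner: White bottle with blue cap, 56 mm across, 150 mm high, standing on the right. Origin at its foot. Bystander.
- tape: Roll of tape lying flat, 90 mm across, 24 mm high, in front of the cassette on the left. Origin: middle of its underside. Bystander.
- roller: Rubber pick-up roller with white end blocks, 120 mm long (its y), 26 mm high, lying in front of the cassette's right end. Origin under its middle. Bystander.
- toner: Black toner cartridge, 290 x 85 x 80 mm, to the left of the cassette. Origin under its middle. Bystander.
- dish: Small steel dish, 84 mm across, 32 mm high, at the front left. Origin under its middle. Bystander.

How it is judged:
On the way, in this order (a step that is already met when the one before it is completed fails the run):
1. the blue field has clicked in at the pointer while the cassette is still out (more than 80 mm) (value of joint dial between 3.989 and 4.389 rad and value of joint cassette above 0.08 m), for 0.3 s.
2. the cassette is fully home (within 4 mm) with blue at the pointer (value of joint dial between 3.989 and 4.389 rad and value of joint cassette below 0.004 m), for 0.2 s.
At the end, for the whole second after the job is handed in: The dial is at rest on the blue click (4.189 rad, within 0.2 rad) and the cassette is fully home (within 4 mm of its stop) (all of step 2 and velocity of joint dial between -0.1 and 0.1 rad/s); the robot touches nothing.
It fails at once if a bystander is lifted or shoved more than 30 mm from its place (distance of any of screwdriver, brush, cleaner, tape, roller, toner, dish from where it was at the start of the episode above 0.03 m).
It fails at once if a bystander is tipped over (angle between any of screwdriver, brush, cleaner, tape, roller, toner, dish's own z axis and vertical above 0.6 rad).
It fails at once if the arm or the hand's body, not the fingers, strikes the feeder unit, its cassette or dial (over 5 N) (contact force between the arm and feeder above 5 N).
It also fails if it takes over 58 s, if anything falls off the work surface, if the arm or the gripper's body presses on something with over 40 N, if the wrist force passes 120 N, or if a joint passes its speed limit or range.

## Working session

There is one attempt and no reset: what is moved stays moved. The work goes in short steps, Python scripts to look and compute and a tool call to move; the robot and the scene stay as the last step left them, time stands still between calls to the robot, and variables do not carry over. Pictures are saved under pics/ and viewed, and the job is handed in when it is done.

Besides the shell and the picture viewer there is one more tool, called after "Request:" by a JSON object that holds its "fn" and its "kwargs", one argument or row to a line. step_arm: Moves the arm, as the interface text tells. Its arguments: {"type":"object","properties":{"targets":{"type":"string"},"grip":{"type":"number"}},"required":["targets"]}

```bash
mkdir -p pics; python3 - <<'E'
from bench import ctrl, optics
import cv2, pickle
o=ctrl.get_obs(); print(o)
for n in ["scene","top","wrist"]:
    c=optics.camera(n); cv2.imwrite(f"pics/{n}0.png",c["image"][:,:,::-1]); pickle.dump(c,open(f"{n}0.pkl","wb"))
    print(n,c["mtx"],c["xyz"],c["orientation"],[k for k in c])
E
```

```text
{'time_s': 0.0, 'q': array([ 8.96698255e-01,  1.81553901e-01,  1.60797981e+00, -7.29122205e-06,
        1.35381652e+00, -2.06281819e-01]), 'dq': array([1.80349402e-03, 5.50563592e-05, 1.61169910e-04, 3.38644005e-04,
       3.69181266e-04, 1.44051089e-03]), 'joint_efforts': array([ 3.68397468e-04, -4.44869685e+01, -3.51334727e+01, -2.63011734e-04,
        9.05809313e-03,  2.89581777e-06]), 'eef_pos': array([0.258919  , 0.5127957 , 0.23039056]), 'eef_rot': array([-3.71240724e-04,  2.31780128e-01,  9.72767804e-01, -7.96529100e-04]), 'wrist_force': array([ 0.57573754, -0.17374287, -0.67625587]), 'torque': array([-0.01846028,  0.01536287,  0.03529846]), 'opening': 1.0000814084462035}
scene [[576.35668285   0.         319.28019579]
 [  0.         576.35668285 242.00434974]
 [  0.           0.           1.        ]] [ 1.30029875 -0.07601988  1.30558862] [0.73142928 0.20234025 0.18394877 0.62468591] ['image', 'mtx', 'xyz', 'orientation']
top [[604.56735463   0.         319.81613109]
 [  0.         604.56735463 251.78806054]
 [  0.           0.           1.        ]] [0.44615882 0.01716671 1.4196513 ] [-0.69585066 -0.03926698  0.0361885   0.71619854] ['image', 'mtx', 'xyz', 'orientation']
wrist [[406.76546368   0.         327.44086863]
 [  0.         406.76546368 241.44113275]
 [  0.           0.           1.        ]] [0.19309669 0.54561527 0.37360513] [ 0.84249939 -0.12403199 -0.07546787  0.51876338] ['image', 'mtx', 'xyz', 'orientation']
```

View pics/scene0.png

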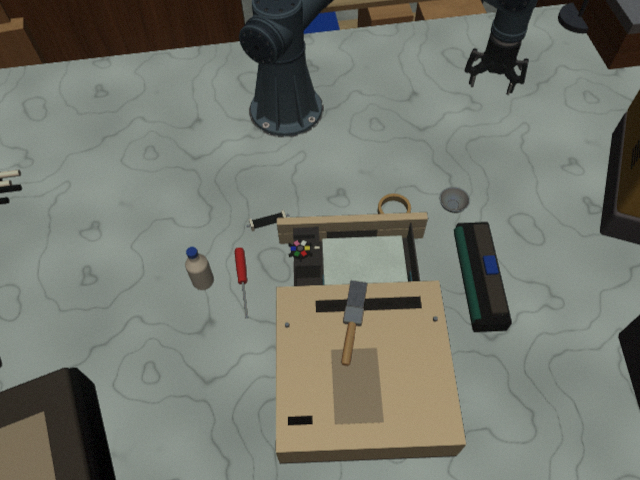

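View pics/top0.png

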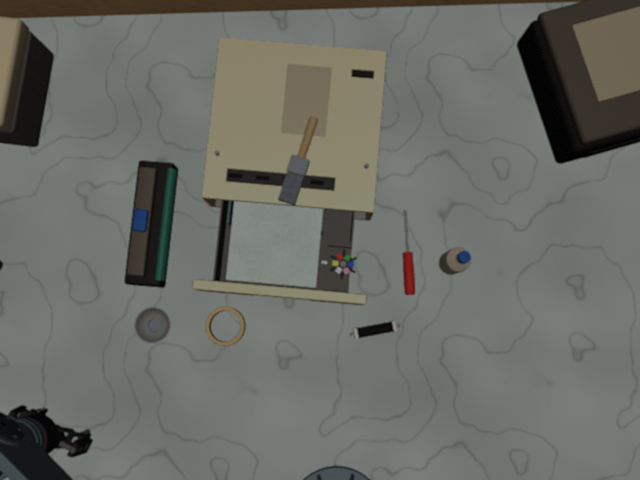

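View pics/wrist0.png

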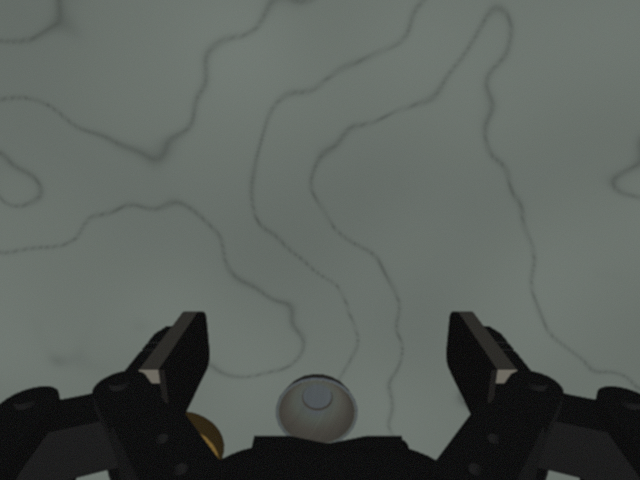

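```bash
cat > h.py <<'E'
import numpy as np, cv2, pickle
from scipy.spatial.transform import Rotation as R
def rot(q): return R.from_quat([q[1],q[2],q[3],q[0]]).as_matrix()
def ray(c,u,v,z):
    K=c["mtx"]; d=np.array([(u-K[0,2])/K[0,0],-(v-K[1,2])/K[1,1],-1.]); d=rot(c["orientation"])@d
    p=np.array(c["xyz"]); return p+d*(z-p[2])/d[2]
def proj(c,P):
    K=c["mtx"]; p=rot(c["orientation"]).T@(np.array(P)-c["xyz"]); return np.array([K[0,2]+K[0,0]*p[0]/-p[2],K[1,2]-K[1,1]*p[1]/-p[2]])
def crop(c,u,v,w,h,s,fn):
    im=c["image"][v:v+h,u:u+w,::-1]; cv2.imwrite(fn,cv2.resize(im,None,fx=s,fy=s,interpolation=cv2.INTER_CUBIC))
E
python3 - <<'E'
from h import *
t=pickle.load(open("top0.pkl","rb")); s=pickle.load(open("scene0.pkl","rb"))
crop(t,180,190,200,130,4,"pics/tc.png"); crop(s,260,190,180,110,4,"pics/sc.png")
crop(s,280,225,50,40,14,"pics/sd.png"); crop(t,315,240,50,45,13,"pics/td.png")
E
```

```text
(no output)
```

View pics/tc.png

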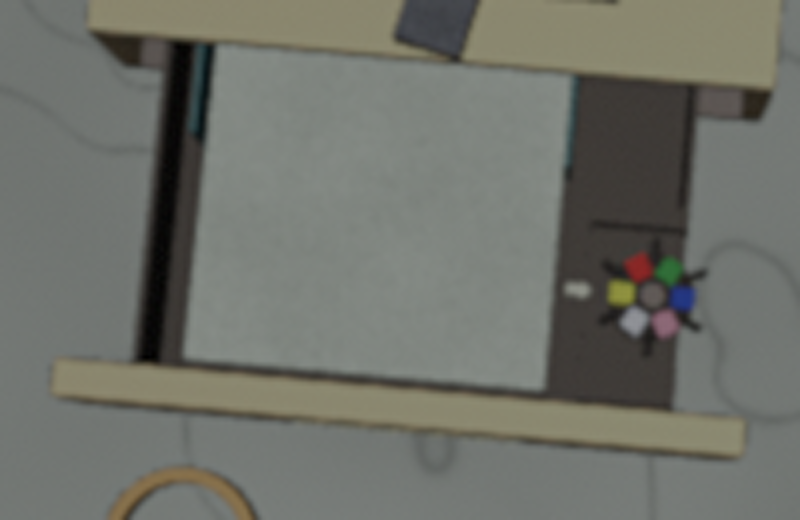

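View pics/td.png

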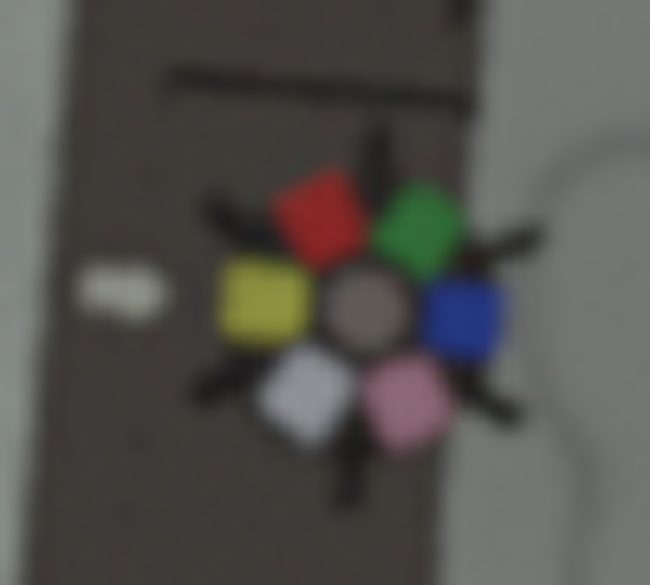

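View pics/sd.png

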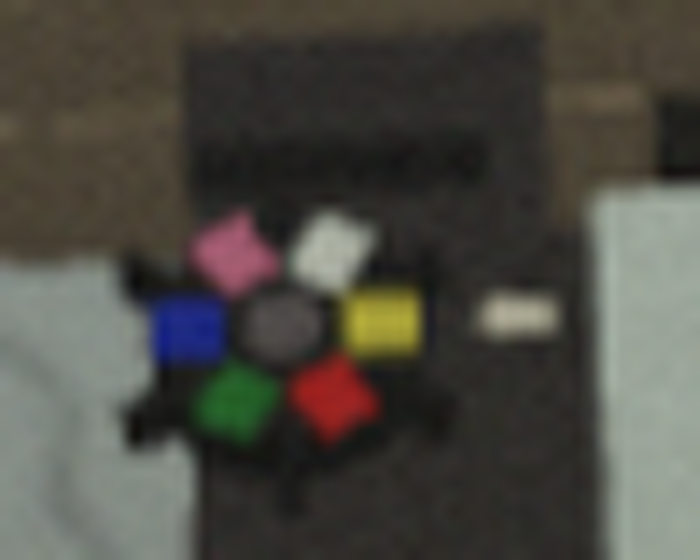

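View pics/sc.png

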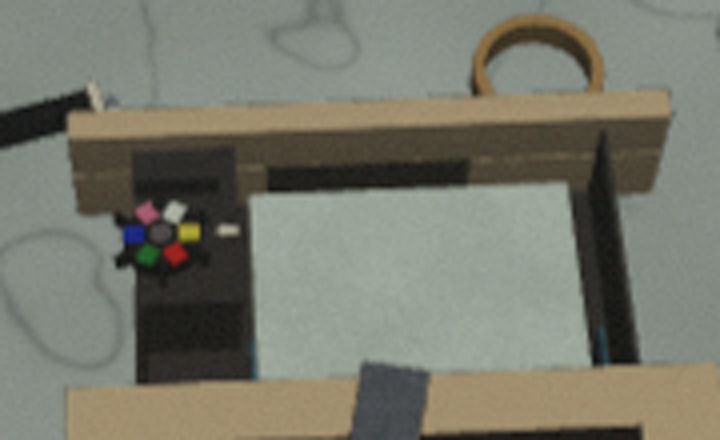

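```bash
python3 - <<'E'
from h import *
t=pickle.load(open("top0.pkl","rb")); s=pickle.load(open("scene0.pkl","rb"))
f=lambda x,sc,o:(x+.5)/sc-.5+o
T=lambda x,y,z:ray(t,f(x,4,180),f(y,4,190),z)
S=lambda x,y,z:ray(s,f(x,4,260),f(y,4,190),z)
for n,a,b,z in [("front bottomedge",(52,398),(740,457),.105),("back",(56,360),(745,420),.105),("feeder front top",(90,30),(772,90),.115)]:
    A,B=T(*a,z),T(*b,z); d=A-B; n_=np.array([d[1],-d[0]])/np.hypot(*d[:2]); print(n,A,B,np.hypot(*d[:2]),"yaw",np.degrees(np.arctan2(-d[0],d[1])), "mid",(A+B)/2)
A,B=S(665,92,.105),S(68,114,.105); print("scene panel front?",A,B,(A+B)/2)
A,B=S(668,117,.105),S(68,140,.105); print("scene panel back",A,B,(A+B)/2)
ht=ray(t,f(369,13,315),f(305,13,240),.09);hs=ray(s,f(284,14,280),f(325,14,225),.09);print("hub",ht,hs)
# hsv cent of fields
for c,nm,(u,v) in [(t,"t",(315,240)),(s,"s",(280,225))]:
    im=c["image"][v:v+45,u:u+50]; h=cv2.cvtColor(cv2.resize(im,None,fx=8,fy=8,interpolation=cv2.INTER_CUBIC),cv2.COLOR_RGB2HSV)
    m=dict(blue=((110,120,40),(130,255,255)),green=((45,100,40),(80,255,255)),yellow=((22,110,70),(34,255,255)),pink=((160,60,90),(178,150,255)))
    for k,(lo,hi) in m.items():
        mm=cv2.inRange(h,lo,hi); n,l,st,ce=cv2.connectedComponentsWithStats(mm); i=1+np.argmax(st[1:,4]); p=f(ce[i],8,np.array([u,v])); print(nm,k,st[i,4],ray(c,*p,.09))
for n,u,v,z in [("cleaner foot~",455,262,.13),("driver handle",408,275,.015),("driver far end",409,294,.015),("tip",405,212,.015),("roller R",398,326,.02),("roller L",353,334,.02)]: print(n,ray(t,u,v,z))
E
```

```text
front bottomedge [0.5135257 0.2997817 0.105    ] [ 0.47086664 -0.07290149  0.105     ] 0.37511672568428717 yaw -6.529923249553192 mid [0.49219617 0.1134401  0.105     ]
back [0.5341495 0.2974752 0.105    ] [ 0.49077511 -0.07633889  0.105     ] 0.37632208175631265 yaw -6.618546932849147 mid [0.5124623  0.11056816 0.105     ]
feeder front top [0.71414263 0.27554413 0.115     ] [ 0.66979171 -0.09694643  0.115     ] 0.3751216153002583 yaw -6.790006897466981 mid [0.69196717 0.08929885 0.115     ]
scene panel front? [0.52098216 0.29573433 0.105     ] [ 0.47629794 -0.07785121  0.105     ] [0.49864005 0.10894156 0.105     ]
scene panel back [0.53975432 0.29288016 0.105     ] [ 0.49579869 -0.0800746   0.105     ] [0.5177765  0.10640278 0.105     ]
hub [ 0.56236271 -0.02934211  0.09      ] [ 0.56303062 -0.03133172  0.09      ]
t blue 2062 [ 0.55956873 -0.04484817  0.09      ]
t green 2085 [ 0.57447748 -0.03826389  0.09      ]
t yellow 2586 [ 0.56347132 -0.01189276  0.09      ]
t pink 2188 [ 0.54586909 -0.03517689  0.09      ]
s blue 1673 [ 0.56116736 -0.04797517  0.09      ]
s green 1644 [ 0.57724285 -0.04198108  0.09      ]
s yellow 1714 [ 0.56515686 -0.01443094  0.09      ]
s pink 1493 [ 0.54720563 -0.03819347  0.09      ]
cleaner foot~ [ 0.55405781 -0.26756296  0.13      ]
driver handle [ 0.5365359  -0.18227233  0.015     ]
driver far end [ 0.49240611 -0.18264578  0.015     ]
tip [ 0.68498409 -0.18175749  0.015     ]
roller R [ 0.41967075 -0.15346365  0.02      ]
roller L [ 0.4043967  -0.04957024  0.02      ]
```

```bash
cat >> h.py <<'E'
yaw=np.radians(-6.6); xf=np.array([np.cos(yaw),np.sin(yaw),0]); yf=np.array([-np.sin(yaw),np.cos(yaw),0]); zf=np.array([0,0,1.])
hub=np.array([.5627,-.0303,0])
def goal(x,y,z,tilt=0): # hub-relative feeder coords mm -> world pose; tilt: body leans back toward robot
    P=hub+(xf*x+yf*y)/1e3; P[2]=z/1e3
    Rg=np.column_stack([-xf,yf,-zf])
    return P, Rg@R.from_rotvec([0,tilt,0]).as_matrix()
def rel(P,Rg):
    from bench import ctrl
    o=ctrl.get_obs(); R0=rot(o["eef_rot"]); d=R0.T@(P-o["eef_pos"])*1e3; r=R.from_matrix(R0.T@Rg).as_rotvec()
    print("rel",d.round(1),r.round(3),"t",round(o["time_s"],2))
def where():
    from bench import ctrl
    o=ctrl.get_obs(); p=o["eef_pos"]-hub; F=o["wrist_force"]; print("hubrel mm",(p@xf*1e3).round(1),(p@yf*1e3).round(1),(p[2]*1e3).round(1),"F feeder",(F@xf).round(2),(F@yf).round(2),F[2].round(2),"t",round(o["time_s"],2),"open",round(o["opening"],2))
E
python3 -c "
from h import *
rel(*goal(0,-65,230)); where()"
```

```text
rel [-538.4 -408.9    1. ] [-0.001 -0.001 -0.353] t 0.15
hubrel mm -364.1 504.7 230.6 F feeder -0.73 -0.22 -0.08 t 0.15 open 1.0
```

Request:
{"fn": "step_arm", "kwargs": {
  "targets": "-40 -31 0 0 0 -0.05; -85 -64 0 0 0 -0.1; -130 -98 0 0 0 -0.15; -175 -132 0 0 0 -0.2; -220 -166 0 0 0 -0.25; -265 -200 0 0 0 -0.3; -310 -235 0 0 0 -0.353; -350 -266 0 0 0 -0.353",
  "grip": 0
}}

```text
time_s: 1.15
eef_pos: [0.4522, 0.1161, 0.2313]
eef_rot: [0.0, 0.057, 0.998, 0.0]
wrist_force: [-0.2, 0.6, 0.5]
opening: 0.0
```

```bash
python3 -c "
from h import *
rel(*goal(0,-65,230)); where()"
```

```text
rel [-126.5 -197.7    1.3] [0. 0. 0.] t 1.15
hubrel mm -126.6 132.7 231.3 F feeder -0.22 0.53 0.53 t 1.15 open 0.0
```

Request:
{"fn": "step_arm", "kwargs": {
  "targets": "-25 -40 0 0 0 0; -55 -85 0 0 0 0; -85 -130 0 0 0 0; -112 -175 0 0 0 0; -124 -195 0 0 0 0; -124 -195 0 0 0 0"
}}

```text
time_s: 1.9
eef_pos: [0.5526, -0.0908, 0.2308]
eef_rot: [-0.0, 0.058, 0.998, 0.0]
wrist_force: [0.1, -0.2, 0.1]
opening: 0.0
```

```bash
python3 - <<'E'
from h import *
rel(*goal(0,-65,230)); where()
from bench import optics
for n in ["wrist","scene"]:
    c=optics.camera(n); cv2.imwrite(f"pics/{n}1.png",c["image"][:,:,::-1]); pickle.dump(c,open(f"{n}1.pkl","wb"))
crop(c,220,190,200,130,4,"pics/s1c.png")
where()
E
```

```text
rel [-3.1 -3.7  0.8] [ 0.    -0.001 -0.002] t 1.9
hubrel mm -3.1 -61.3 230.8 F feeder 0.09 -0.14 0.06 t 1.9 open 0.0
hubrel mm -3.9 -59.4 230.9 F feeder -1.15 -0.31 -0.08 t 2.0 open 0.0
```

View pics/wrist1.png

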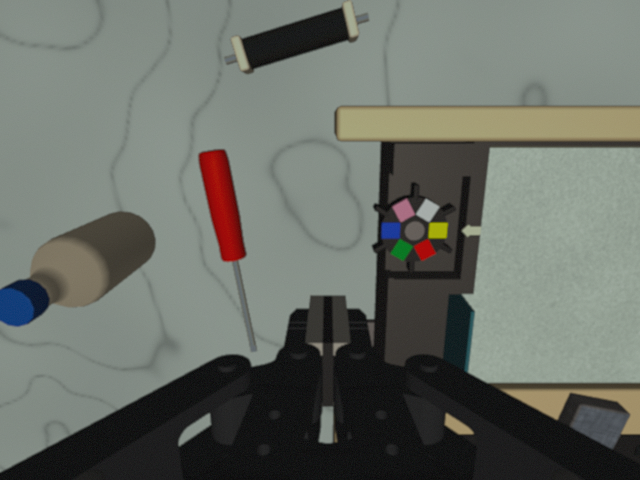

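View pics/scene1.png

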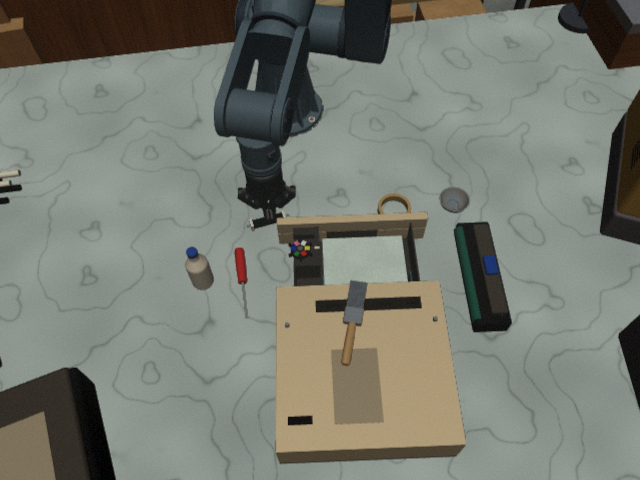

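```bash
python3 - <<'E'
from h import *
c=pickle.load(open("wrist1.pkl","rb"))
crop(c,260,180,220,170,3.6,"pics/wc.png")
P=ray(c,414.5,231,.09); print("hub from wrist",P, proj(c,hub+[0,0,.09]))
o=dict(p=None)
for z in (.231,.236,.25,.26): print(z, [ (ray(c,u,v,z)-hub)@np.c_[xf,yf]*1e3 for u,v in [(308,297),(348,297),(290,310),(372,310)]])
A=ray(c,337,138,.105);B=ray(c,637,138,.105);print(np.degrees(np.arctan2((B-A)[0],(B-A)[1])),A,B)
E
```

```text
hub from wrist [ 0.56321986 -0.02907629  0.09      ] [412.76750692 230.50060456]
0.231 [array([-11.86143177, -69.25611891]), array([-11.83726939, -53.9592532 ]), array([ -6.40814509, -76.28882238]), array([ -6.35684916, -44.61385802])]
0.236 [array([-14.13315153, -68.99876574]), array([-14.10983438, -54.23700319]), array([ -8.87062752, -75.7854566 ]), array([ -8.82112598, -45.21852142])]
0.25 [array([-20.49396685, -68.27817686]), array([-20.47301634, -55.01470317]), array([-15.76557832, -74.3760324 ]), array([-15.72110108, -46.91157895])]
0.26 [array([-25.03740636, -67.76347051]), array([-25.01814631, -55.57020315]), array([-20.69054317, -73.36930083]), array([-20.64965473, -48.12090576])]
6.665840119652051 [ 0.49119675 -0.0778976   0.105     ] [0.51354746 0.11334891 0.105     ]
```

View pics/wc.png

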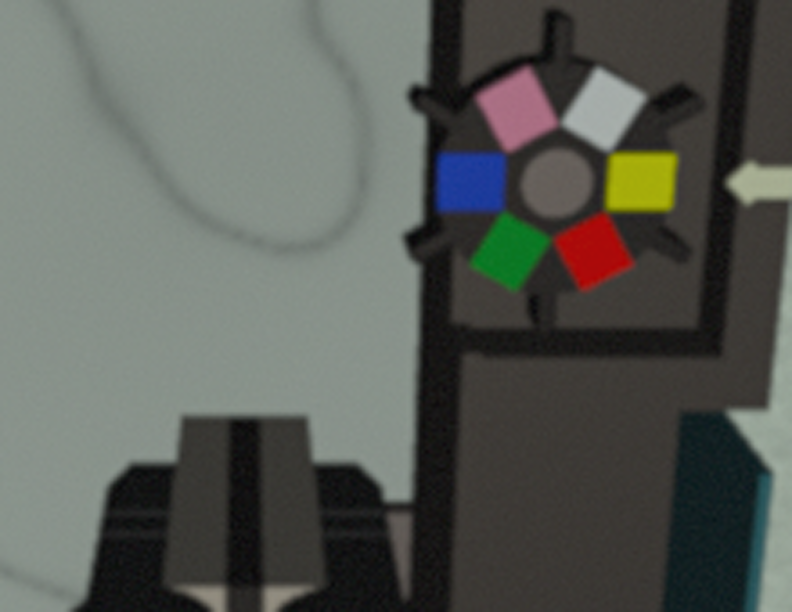

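```bash
sed -i 's/^hub=.*/hub=np.array([.5629,-.0298,0])/' h.py; python3 -c "
from h import *
rel(*goal(-33,-60,80)); where()"
```

```text
rel [ 28.8  -0.2 150.9] [ 0.001 -0.001  0.001] t 2.0
hubrel mm -4.0 -59.9 230.9 F feeder -1.15 -0.31 -0.08 t 2.0 open 0.0
```

Request:
{"fn": "step_arm", "kwargs": {
  "targets": "15 0 40 0 0 0; 29 0 80 0 0 0; 29 0 115 0 0 0; 29 0 140 0 0 0; 29 0 151 0 0 0; 29 0 151 0 0 0; 29 0 151 0 0 0"
}}

```text
time_s: 2.88
eef_pos: [0.5246, -0.0866, 0.0816]
eef_rot: [0.001, 0.057, 0.998, -0.0]
wrist_force: [0.5, -0.5, 0.9]
opening: 0.002
```

```bash
python3 - <<'E'
from h import *
where()
from bench import optics
c=optics.camera("wrist"); pickle.dump(c,open(f"wrist2.pkl","wb"))
cv2.imwrite(f"pics/wrist2.png",c["image"][:,:,::-1])
P=lambda u,v,z:((ray(c,u,v,z)-hub)@np.c_[xf,yf]*1e3).round(1)
where()
E
```

```text
hubrel mm -31.5 -60.8 81.6 F feeder 0.58 -0.41 0.92 t 2.88 open 0.0
hubrel mm -31.4 -60.9 81.6 F feeder -0.06 1.04 0.54 t 2.92 open 0.0
```

View pics/wrist2.png

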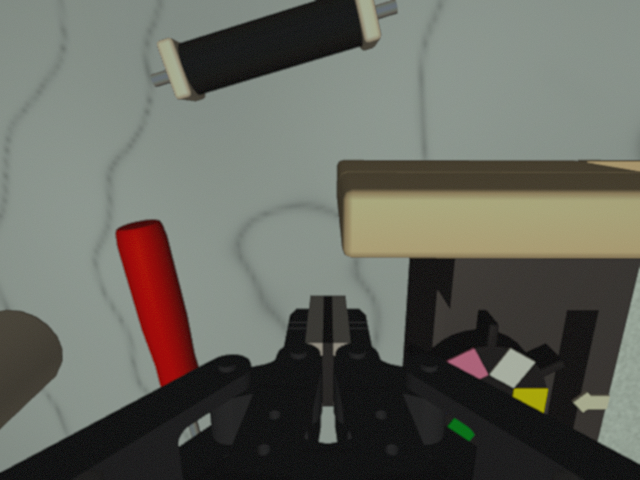

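Request:
{"fn": "step_arm", "kwargs": {
  "targets": "0 10 0 0 0 0; 0 18 0 0 0 0; 0 23 0 0 0 0; 0 25 0 0 0 0; 0 27 0 0 0 0; 0 27 0 0 0 0; 0 27 0 0 0 0"
}}

```text
time_s: 3.8
eef_pos: [0.5268, -0.0599, 0.0803]
eef_rot: [-0.0, 0.057, 0.998, -0.0]
wrist_force: [0.3, -0.4, -0.5]
opening: -0.001
```

```bash
python3 - <<'E'
from h import *
where()
from bench import optics
for n in ["scene","top"]:
    c=optics.camera(n); pickle.dump(c,open(f"{n}2.pkl","wb"))
    if n=="scene": crop(c,265,195,100,75,8,"pics/s2.png")
    else: crop(c,300,225,80,60,10,"pics/t2.png")
where()
E
```

```text
hubrel mm -32.4 -34.1 80.3 F feeder 0.36 -0.35 -0.51 t 3.8 open -0.0
hubrel mm -32.4 -34.1 80.3 F feeder -0.25 0.19 0.43 t 3.9 open 0.0
```

View pics/s2.png

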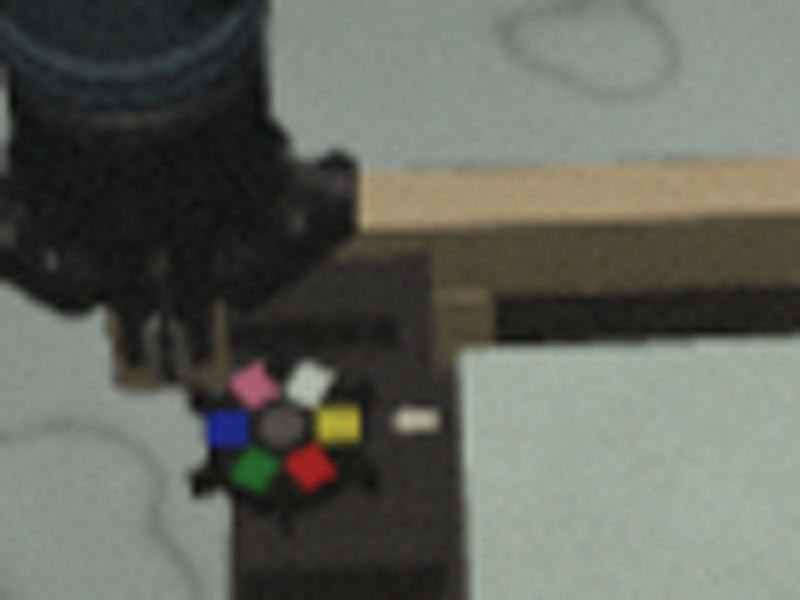

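View pics/t2.png

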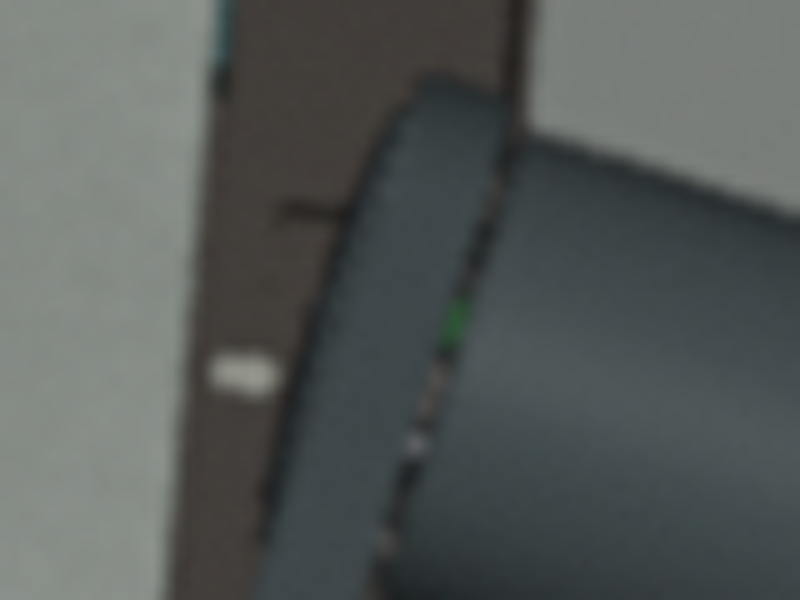

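Request:
{"fn": "step_arm", "kwargs": {
  "targets": "-5 0 0 0 0 0; -10 0 0 0 0 0; -15 0 0 0 0 0; -20 0 0 0 0 0; -20 0 0 0 0 0"
}}

```text
time_s: 4.53
eef_pos: [0.5472, -0.0658, 0.0804]
eef_rot: [0.0, 0.058, 0.998, -0.003]
wrist_force: [-1.7, -13.8, -1.5]
opening: -0.002
```

```bash
cat > look.py <<'E'
import sys
from h import *
where()
from bench import optics
c=optics.camera("scene"); pickle.dump(c,open("scene_l.pkl","wb"))
crop(c,265,195,100,75,8,f"pics/{sys.argv[1]}.png")
E
python3 look.py s3
```

```text
hubrel mm -11.4 -37.6 80.4 F feeder -0.05 -13.94 -1.47 t 4.53 open -0.0
```

View pics/s3.png

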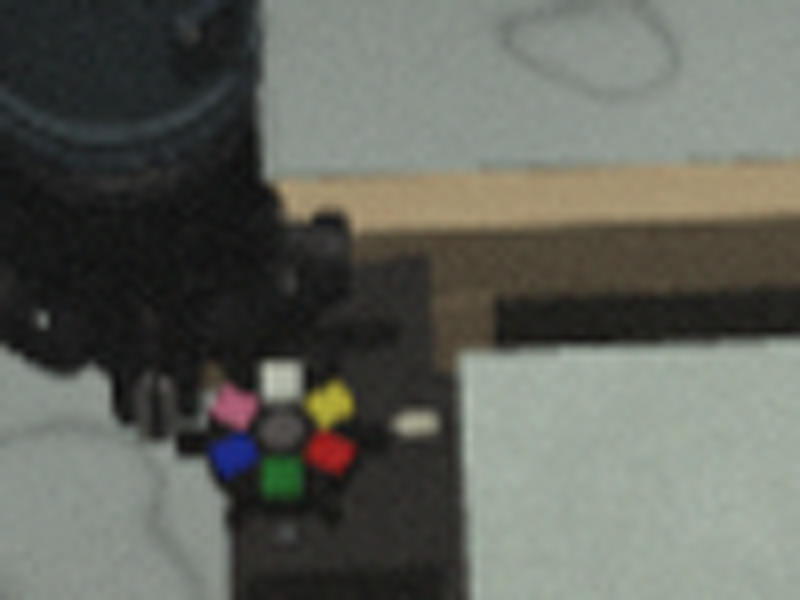

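Request:
{"fn": "step_arm", "kwargs": {
  "targets": "0 -6 0 0 0 0; 0 -12 0 0 0 0; 0 -16 0 0 0 0; -6 -16 0 0 0 0; -11 -16 0 0 0 0; -11 -16 0 0 0 0"
}}

```text
time_s: 5.32
eef_pos: [0.5564, -0.0791, 0.0804]
eef_rot: [0.0, 0.057, 0.998, -0.0]
wrist_force: [-0.4, 0.1, 0.5]
opening: 0.001
```

```bash
python3 look.py s4
```

```text
hubrel mm -0.8 -49.7 80.4 F feeder -0.43 0.07 0.47 t 5.33 open 0.0
```

View pics/s4.png

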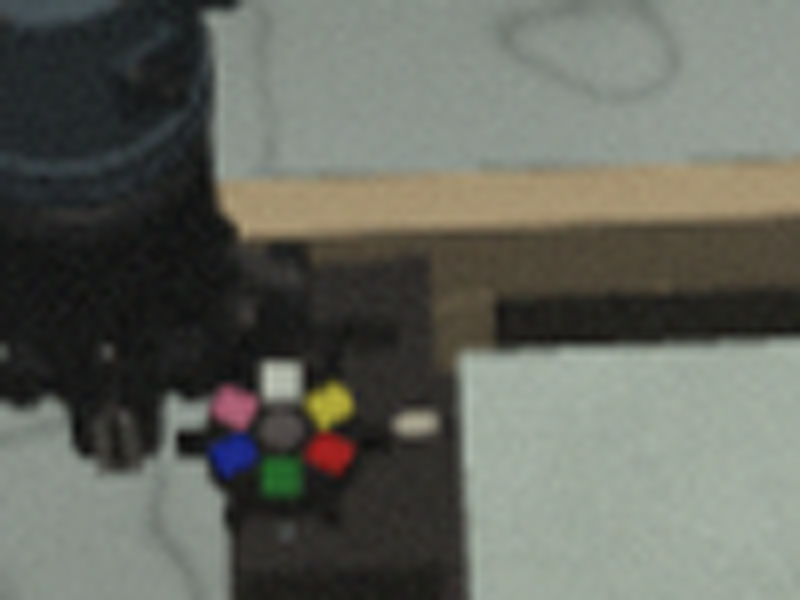

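Request:
{"fn": "step_arm", "kwargs": {
  "targets": "10 0 0 0 0 0; 17 0 0 0 0 0; 17 6 0 0 0 0; 17 12 0 0 0 0; 17 15 0 0 0 0; 17 17 0 0 0 0; 17 17 0 0 0 0"
}}

```text
time_s: 6.25
eef_pos: [0.541, -0.0602, 0.0803]
eef_rot: [-0.0, 0.057, 0.998, -0.0]
wrist_force: [-0.1, 0.3, -0.6]
opening: 0.001
```

```bash
python3 look.py s5
```

```text
hubrel mm -18.3 -32.8 80.3 F feeder -0.11 0.29 -0.6 t 6.25 open 0.0
```

View pics/s5.png

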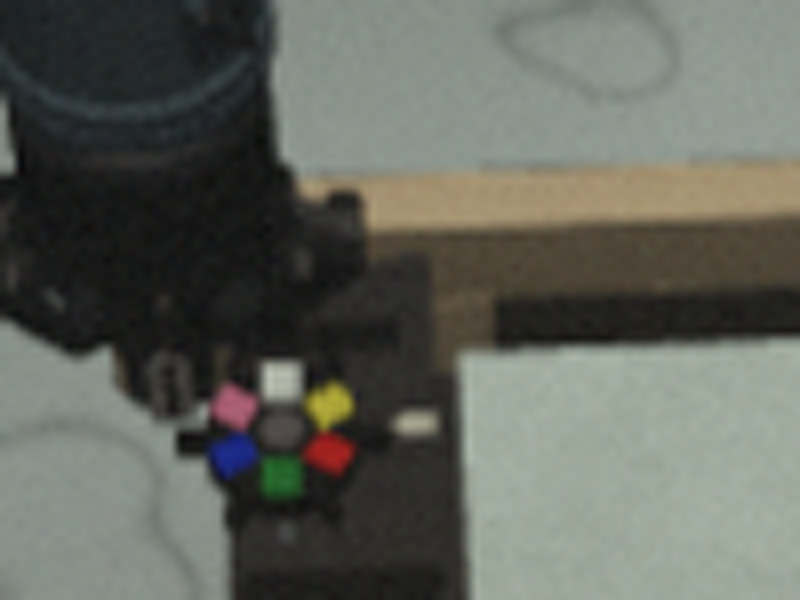

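Request:
{"fn": "step_arm", "kwargs": {
  "targets": "0 1.5 0 0 0 0; 0 3 0 0 0 0; 0 3 0 0 0 0"
}}

```text
time_s: 6.68
eef_pos: [0.5404, -0.0577, 0.08]
eef_rot: [-0.001, 0.057, 0.998, -0.0]
wrist_force: [-4.2, -3.5, 0.4]
opening: -0.003
```

```bash
python3 -c "
from h import *
where()"
```

```text
hubrel mm -19.2 -30.3 80.0 F feeder -3.81 -4.0 0.39 t 6.67 open -0.0
```

Request:
{"fn": "step_arm", "kwargs": {
  "targets": "0 -2 0 0 0 0; -5 -2 0 0 0 0; -10 -2 0 0 0 0; -14 -2 0 0 0 0; -17 -2 0 0 0 0; -17 -2 0 0 0 0"
}}

```text
time_s: 7.42
eef_pos: [0.5578, -0.0645, 0.0806]
eef_rot: [-0.0, 0.057, 0.998, -0.002]
wrist_force: [-6.0, -12.9, 1.6]
opening: 0.003
```

```bash
python3 look.py s6
```

```text
hubrel mm -1.1 -35.0 80.6 F feeder -4.44 -13.53 1.56 t 7.42 open 0.0
```

View pics/s6.png

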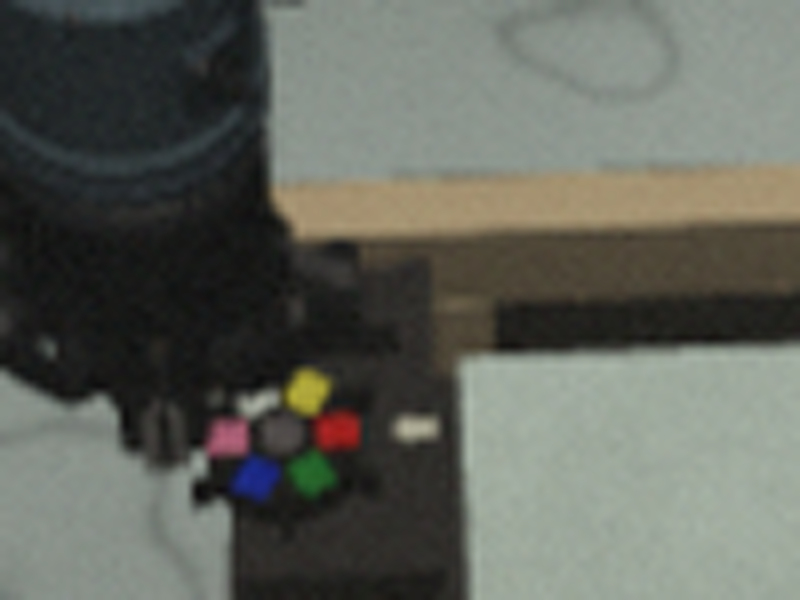

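Request:
{"fn": "step_arm", "kwargs": {
  "targets": "0 -6 0 0 0 0; 0 -12 0 0 0 0; 0 -16 0 0 0 0; 15 -16 0 0 0 0; 31 -16 0 0 0 0; 31 -16 0 0 0 0"
}}

```text
time_s: 8.22
eef_pos: [0.5246, -0.0733, 0.0801]
eef_rot: [-0.0, 0.057, 0.998, 0.0]
wrist_force: [0.4, -0.4, -0.6]
opening: 0.003
```

```bash
python3 look.py s7
```

```text
hubrel mm -33.1 -47.6 80.1 F feeder 0.45 -0.37 -0.63 t 8.22 open 0.0
```

View pics/s7.png

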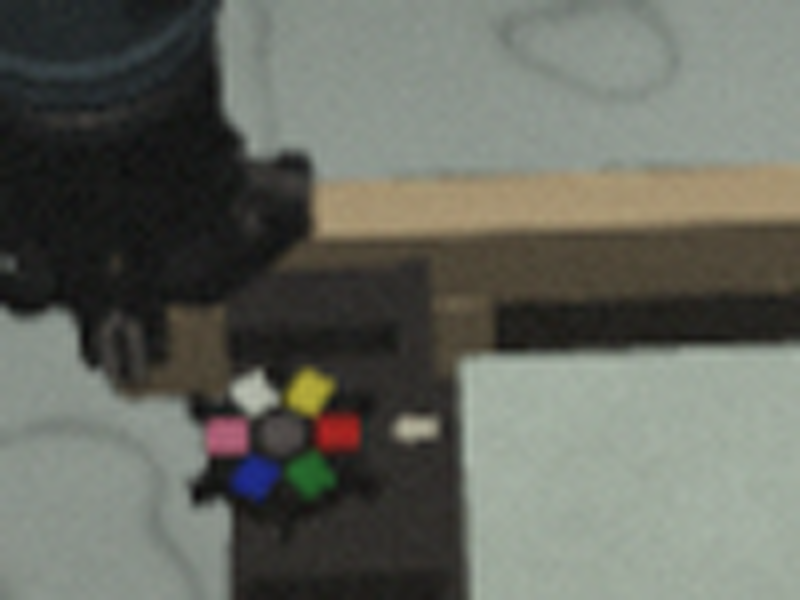

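```bash
cat > hubm.py <<'E'
from h import *
import sys
def cent(c,lo,hi,box):
    u,v,w,h=box; im=cv2.resize(c["image"][v:v+h,u:u+w],None,fx=8,fy=8,interpolation=cv2.INTER_CUBIC)
    m=cv2.inRange(cv2.cvtColor(im,cv2.COLOR_RGB2HSV),lo,hi); n,l,st,ce=cv2.connectedComponentsWithStats(m)
    i=1+np.argmax(st[1:,4]); return (ce[i]+.5)/8-.5+[u,v], st[i,4]
cols=dict(blue=((110,120,40),(130,255,255)),green=((45,100,40),(80,255,255)),yellow=((22,110,70),(34,255,255)),pink=((160,60,90),(178,160,255)),red=((0,170,70),(8,255,255)))
def run(fn):
    c=pickle.load(open(fn,"rb")); ps={}
    for k,(lo,hi) in cols.items():
        try:
            p,a=cent(c,lo,hi,(285,228,35,35))
            if a>400: ps[k]=(ray(c,*p,.09)-hub)[:3]@np.c_[xf,yf]*1e3
        except ValueError: pass
    print(fn,{k:v.round(1) for k,v in ps.items()})
    pairs=[("green","?")]
    if "blue" in ps and "yellow" in ps: print(" hub by blue/yellow",((ps["blue"]+ps["yellow"])/2).round(1))
    if "red" in ps and "pink" in ps: print(" hub by red/pink",((ps["red"]+ps["pink"])/2).round(1))
for f in sys.argv[1:]: run(f)
E
python3 hubm.py scene0.pkl scene1.pkl scene_l.pkl
```

```text
scene0.pkl {'blue': array([  0.4, -18.3]), 'green': array([ 15.6, -10.5]), 'yellow': array([ 0.5, 15.5]), 'pink': array([-14.6, -10.1]), 'red': array([15.4,  6.7])}
 hub by blue/yellow [ 0.4 -1.4]
 hub by red/pink [ 0.4 -1.7]
scene1.pkl {'blue': array([  0.4, -18.3]), 'green': array([ 15.6, -10.4]), 'yellow': array([ 0.5, 15.6]), 'pink': array([-14.6, -10.2]), 'red': array([15.4,  6.8])}
 hub by blue/yellow [ 0.4 -1.4]
 hub by red/pink [ 0.4 -1.7]
scene_l.pkl {'blue': array([ 18.5, -10.4]), 'green': array([18.4,  6.7]), 'yellow': array([-11.6,   6.8]), 'pink': array([  3.2, -18.5]), 'red': array([ 3.4, 15.2])}
 hub by blue/yellow [ 3.5 -1.8]
 hub by red/pink [ 3.3 -1.6]
```

Request:
{"fn": "step_arm", "kwargs": {
  "targets": "-2 0 -4 0 0 0; -2 8 -4 0 0 0; -2 12 -4 0 0 0; -2 14 -4 0 0 0; -2 15 -4 0 0 0; -2 15 -4 0 0 0"
}}

```text
time_s: 9.02
eef_pos: [0.5289, -0.059, 0.0842]
eef_rot: [-0.0, 0.057, 0.998, -0.0]
wrist_force: [-0.4, 0.4, 0.5]
opening: 0.003
```

```bash
sed -i 's/^hub=.*/hub=np.array([.5629,-.0298,0])+.003*xf/' h.py; python3 look.py s8
```

```text
hubrel mm -33.4 -32.9 84.2 F feeder -0.45 0.37 0.53 t 9.03 open 0.0
```

View pics/s8.png

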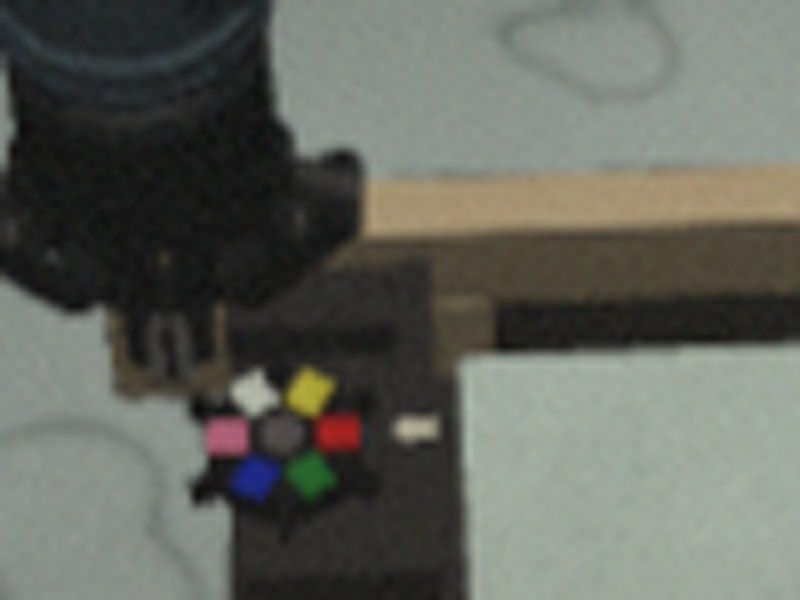

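Request:
{"fn": "step_arm", "kwargs": {
  "targets": "-6 0 0 0 0 0; -11 0 0 0 0 0; -16 0 0 0 0 0; -21 0 0 0 0 0; -21 0 0 0 0 0"
}}

```text
time_s: 9.7
eef_pos: [0.5507, -0.0615, 0.0845]
eef_rot: [0.001, 0.057, 0.998, 0.0]
wrist_force: [0.3, -0.9, -1.5]
opening: 0.001
```

```bash
python3 look.py s9; python3 hubm.py scene_l.pkl
```

```text
hubrel mm -11.5 -32.9 84.5 F feeder 0.44 -0.87 -1.49 t 9.7 open 0.0
scene_l.pkl {'blue': array([16.3,  4.6]), 'green': array([ 2.9, 15.1]), 'yellow': array([-15.6,  -7.9]), 'pink': array([ 13.6, -12.3]), 'red': array([-12.8,   8.9])}
 hub by blue/yellow [ 0.4 -1.6]
 hub by red/pink [ 0.4 -1.7]
```

View pics/s9.png

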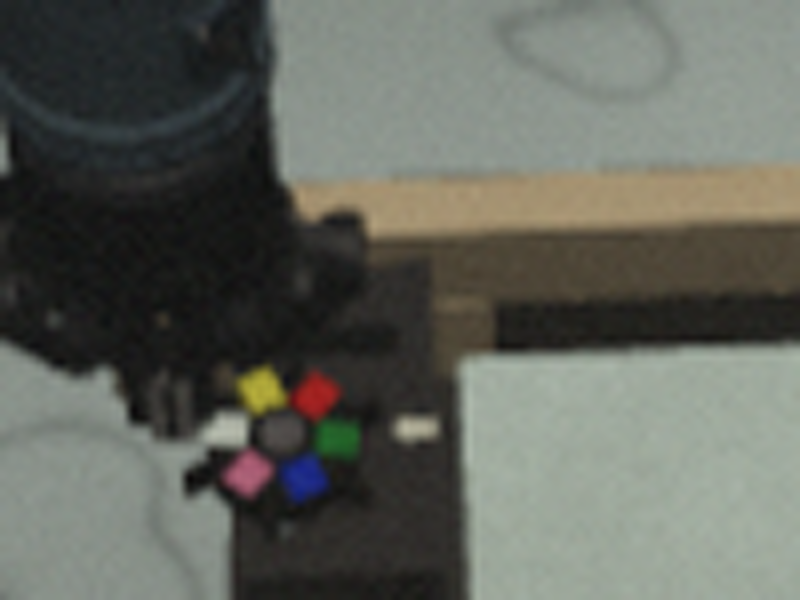

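Request:
{"fn": "step_arm", "kwargs": {
  "targets": "-5 0 0 0 0 0; -10 0 0 0 0 0; -10 -6 0 0 0 0; -10 -15 0 0 0 0; 8 -15 0 0 0 0; 21 -15 0 0 0 0; 21 -15 0 0 0 0"
}}

```text
time_s: 10.62
eef_pos: [0.5265, -0.0738, 0.0842]
eef_rot: [-0.0, 0.057, 0.998, 0.0]
wrist_force: [0.5, -0.2, 0.7]
opening: -0.002
```

```bash
python3 look.py s10; python3 hubm.py scene_l.pkl
```

```text
hubrel mm -34.1 -47.8 84.2 F feeder 0.5 -0.14 0.65 t 10.62 open -0.0
scene_l.pkl {'blue': array([18.8,  6.8]), 'green': array([ 4.1, 15.1]), 'yellow': array([-11. , -10.3]), 'pink': array([ 18.6, -10.2]), 'red': array([-10.6,   6.9])}
 hub by blue/yellow [ 3.9 -1.8]
 hub by red/pink [ 4.  -1.7]
```

View pics/s10.png

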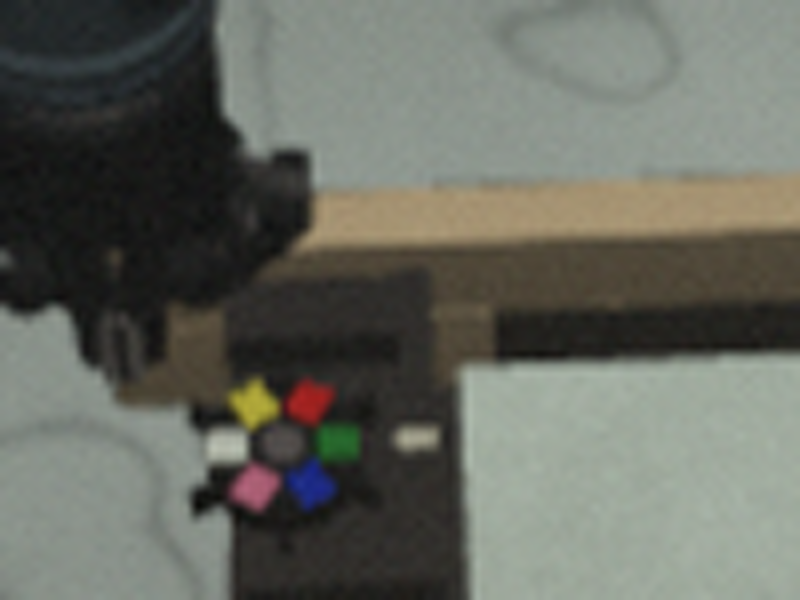

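Request:
{"fn": "step_arm", "kwargs": {
  "targets": "-4 5 0 0 0 0; -4 10 0 0 0 0; -4 14 0 0 0 0; -4 15 0 0 0 0; -10 15 0 0 0 0; -15 15 0 0 0 0; -20 15 0 0 0 0; -25 15 0 0 0 0"
}}

```text
time_s: 11.68
eef_pos: [0.5545, -0.062, 0.0844]
eef_rot: [0.0, 0.058, 0.998, 0.0]
wrist_force: [0.0, -0.4, -0.8]
opening: 0.0
```

```bash
sed -i 's/^hub=.*/hub=np.array([.5629,-.0298,0])+.0065*xf/' h.py; python3 look.py s11; python3 hubm.py scene_l.pkl
```

```text
hubrel mm -11.1 -33.0 84.4 F feeder 0.06 -0.35 -0.75 t 11.68 open 0.0
scene_l.pkl {'blue': array([ 7.9, 13.6]), 'green': array([-9.1, 12. ]), 'yellow': array([ -7. , -16.5]), 'pink': array([17.3, -0.6]), 'red': array([-16.5,  -3.1])}
 hub by blue/yellow [ 0.5 -1.5]
 hub by red/pink [ 0.4 -1.9]
```

View pics/s11.png

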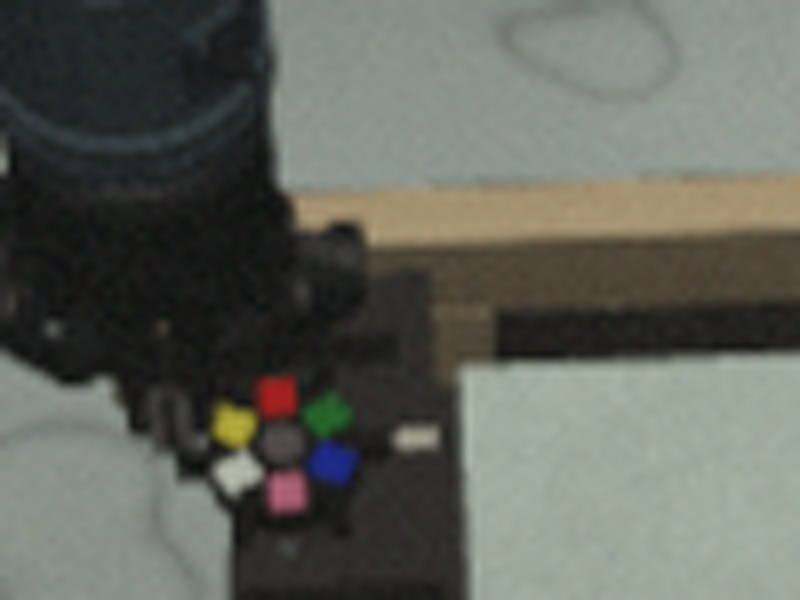

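Request:
{"fn": "step_arm", "kwargs": {
  "targets": "-2 0 0 0 0 0; -4 0 0 0 0 0; -4 0 0 0 0 0"
}}

```text
time_s: 12.1
eef_pos: [0.5578, -0.0631, 0.0844]
eef_rot: [-0.0, 0.057, 0.998, -0.001]
wrist_force: [-1.2, -4.8, 1.0]
opening: -0.001
```

```bash
python3 look.py s12; python3 hubm.py scene_l.pkl
```

```text
hubrel mm -7.7 -33.7 84.4 F feeder -0.63 -4.89 0.98 t 12.1 open -0.0
scene_l.pkl {'blue': array([ 1.5, 15.3]), 'green': array([-13.6,   7.6]), 'yellow': array([ -0.4, -18.2]), 'pink': array([15.7,  5.6]), 'red': array([-14.1,  -9.5])}
 hub by blue/yellow [ 0.6 -1.5]
 hub by red/pink [ 0.8 -1.9]
```

Request:
{"fn": "step_arm", "kwargs": {
  "targets": "-1 -6 0 0 0 0; -1 -14 0 0 0 0; -1 -25 0 0 0 0; -1 -25 0 0 0 0; -1 -25 0 0 0 0; -1 -25 0 0 0 0"
}}

```text
time_s: 12.9
eef_pos: [0.5559, -0.0871, 0.0843]
eef_rot: [-0.0, 0.057, 0.998, 0.0]
wrist_force: [-0.7, 0.1, -0.8]
opening: -0.0
```

```bash
python3 look.py s13; python3 hubm.py scene_l.pkl
```

```text
hubrel mm -6.9 -57.7 84.3 F feeder -0.73 -0.0 -0.81 t 12.9 open -0.0
scene_l.pkl {'blue': array([ 0.6, 15.3]), 'green': array([-14.1,   6.6]), 'yellow': array([  0.3, -18.4]), 'pink': array([15.1,  6.7]), 'red': array([-14. ,  -9.8])}
 hub by blue/yellow [ 0.5 -1.5]
 hub by red/pink [ 0.6 -1.5]
```

View pics/s13.png

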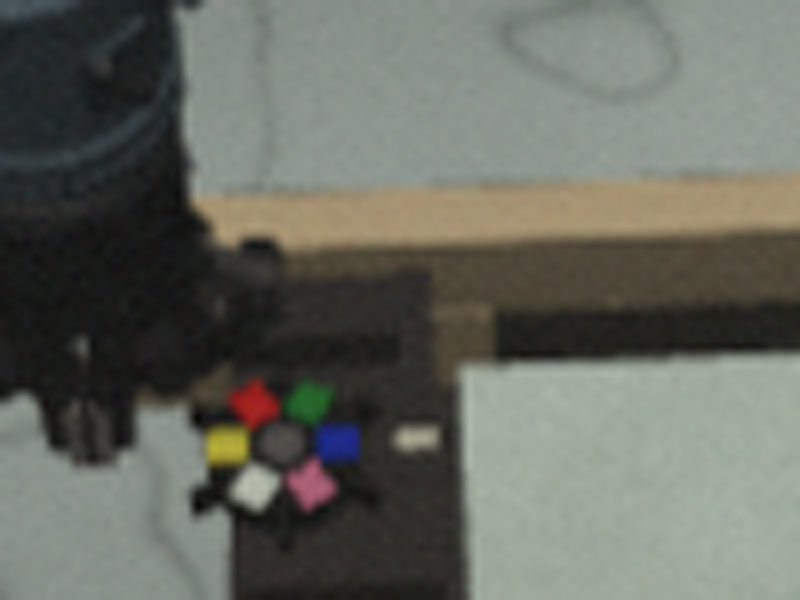

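```bash
python3 - <<'E'
from h import *
t=pickle.load(open("top0.pkl","rb"))
for p in [(279,200),(297,204),(312,155),(291,155),(315,118)]: print(p,((ray(t,*p,.13)-hub)@np.c_[xf,yf]*1e3).round(1))
rel(*goal(-7,-60,190)); rel(*goal(-135,63,190)); rel(*goal(-135,63,80)); where()
E
```

```text
(279, 200) [113.9 150.6]
(297, 204) [108.5 111. ]
(312, 155) [219.3  88.2]
(291, 155) [215.4 133.8]
(315, 118) [302.8  88.9]
rel [ 1.000e-01 -2.300e+00 -1.057e+02] [ 0.    -0.     0.001] t 12.95
rel [ 128.   120.7 -105.7] [ 0.    -0.     0.001] t 12.95
rel [128.  120.7   4.3] [ 0.    -0.     0.001] t 12.95
hubrel mm -6.9 -57.7 84.3 F feeder 0.32 0.06 -0.27 t 12.95 open 0.0
```

Request:
{"fn": "step_arm", "kwargs": {
  "targets": "0 0 -40 0 0 0; 0 0 -85 0 0 0; 0 0 -100 0 0 0; 30 30 -100 0 0 0; 65 60 -100 0 0 0; 95 82 -100 0 0 0; 110 88 -100 0 0 0; 110 88 -100 0 0 0"
}}

```text
time_s: 13.95
eef_pos: [0.4563, 0.013, 0.1841]
eef_rot: [-0.0, 0.057, 0.998, -0.0]
wrist_force: [0.3, -0.4, 0.6]
opening: -0.003
```

Request:
{"fn": "step_arm", "kwargs": {
  "targets": "0 0 30 0 0 0; 0 0 65 0 0 0; 0 0 95 0 0 0; 0 0 108 0 0 0; 0 0 108 0 0 0; 0 0 108 0 0 0"
}}

```text
time_s: 14.7
eef_pos: [0.4579, 0.0123, 0.0773]
eef_rot: [0.001, 0.057, 0.998, -0.0]
wrist_force: [0.5, -0.1, 0.5]
opening: 0.0
```

```bash
python3 - <<'E'
from h import *
where()
from bench import optics
for n in ["scene","wrist"]:
    c=optics.camera(n); pickle.dump(c,open(f"{n}3.pkl","wb")); cv2.imwrite(f"pics/{n}3.png",c["image"][:,:,::-1])
E
python3 hubm.py scene3.pkl
```

```text
hubrel mm -115.6 29.7 77.3 F feeder 0.49 -0.03 0.55 t 14.7 open 0.0
scene3.pkl {'blue': array([ 0.5, 15.3]), 'green': array([-14.1,   6.6]), 'yellow': array([  0.3, -18.4]), 'pink': array([15.1,  6.7]), 'red': array([-14.1, -10. ])}
 hub by blue/yellow [ 0.4 -1.5]
 hub by red/pink [ 0.5 -1.6]
```

View pics/scene3.png

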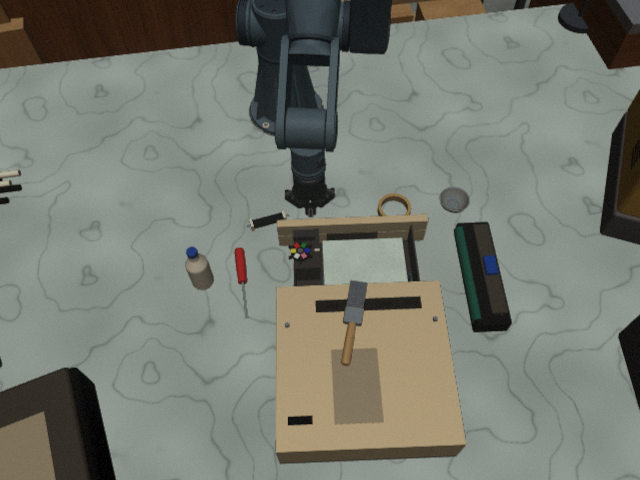

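View pics/wrist3.png

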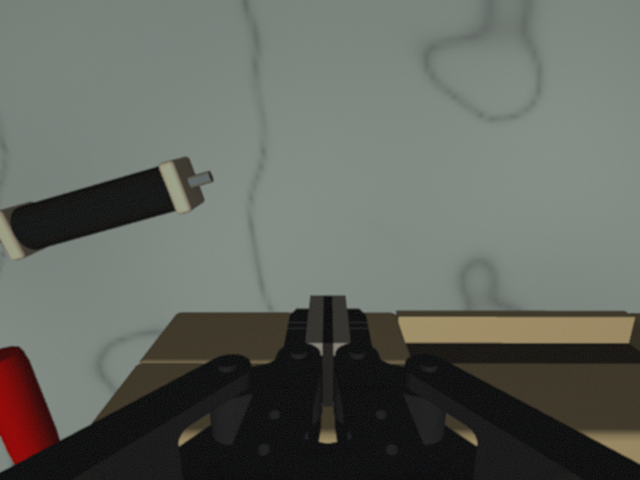

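Request:
{"fn": "step_arm", "kwargs": {
  "targets": "-10 0 0 0 0 0; -20 0 0 0 0 0; -32 0 0 0 0 0; -44 0 0 0 0 0; -56 0 0 0 0 0; -68 0 0 0 0 0; -80 0 0 0 0 0; -92 0 0 0 0 0"
}}

```text
time_s: 15.8
eef_pos: [0.5474, 0.0023, 0.0761]
eef_rot: [-0.002, 0.057, 0.998, -0.0]
wrist_force: [-7.5, -0.9, 5.8]
opening: -0.003
```

```bash
python3 - <<'E'
from h import *
where()
from bench import optics
for n in ["scene"]:
    c=optics.camera(n); pickle.dump(c,open(f"{n}4.pkl","wb")); cv2.imwrite(f"pics/{n}4.png",c["image"][:,:,::-1])
E
```

```text
hubrel mm -25.6 30.1 76.1 F feeder -7.34 -1.79 5.76 t 15.8 open -0.0
```

View pics/scene4.png

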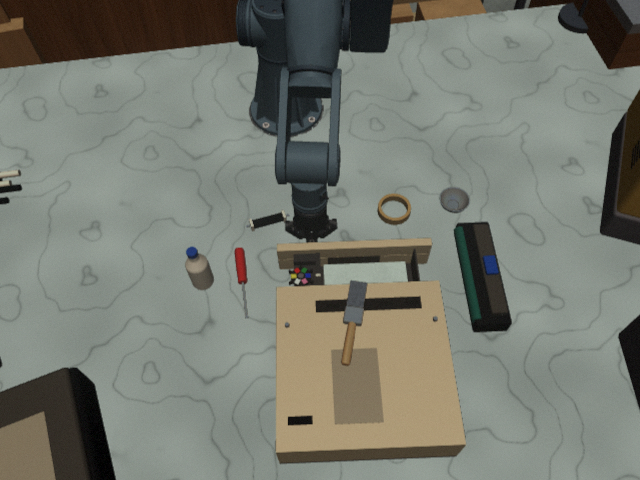

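Request:
{"fn": "step_arm", "kwargs": {
  "targets": "-12 0 0 0 0 0; -24 0 0 0 0 0; -36 0 0 0 0 0; -48 0 0 0 0 0; -60 0 0 0 0 0; -72 0 0 0 0 0; -82 0 0 0 0 0; -90 0 0 0 0 0"
}}

```text
time_s: 16.85
eef_pos: [0.6366, -0.0081, 0.0757]
eef_rot: [-0.002, 0.057, 0.998, -0.0]
wrist_force: [-6.9, 0.2, 3.8]
opening: 0.001
```

```bash
python3 - <<'E'
from h import *
where()
from bench import optics
c=optics.camera("scene"); crop(c,250,200,220,110,3.6,"pics/s5p.png")
where()
E
```

```text
hubrel mm 64.2 30.1 75.7 F feeder -6.86 -0.6 3.85 t 16.85 open 0.0
hubrel mm 65.4 30.0 75.8 F feeder -1.97 -0.67 -0.03 t 16.9 open -0.0
```

View pics/s5p.png

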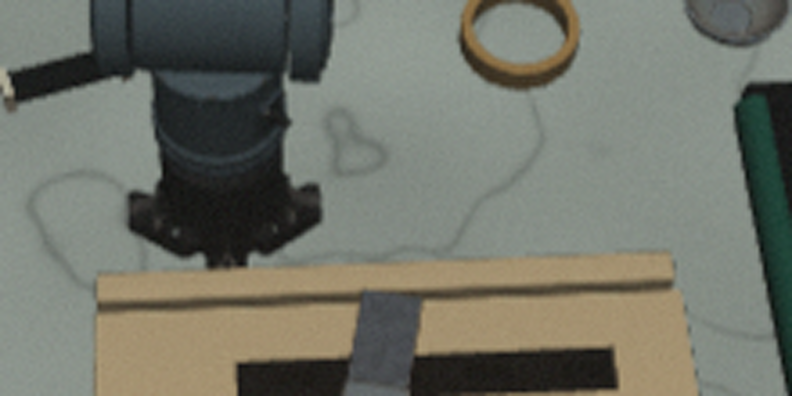

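Request:
{"fn": "step_arm", "kwargs": {
  "targets": "-3 0 0 0 0 0; -5 0 0 0 0 0; -7 0 0 0 0 0; -7 0 0 0 0 0"
}}

```text
time_s: 17.4
eef_pos: [0.6436, -0.0089, 0.0757]
eef_rot: [-0.001, 0.057, 0.998, -0.0]
wrist_force: [-5.8, -1.5, 1.7]
opening: 0.003
```

```bash
python3 -c "
from h import *
where()"
```

```text
hubrel mm 71.2 30.0 75.7 F feeder -5.54 -2.18 1.69 t 17.4 open 0.0
```

Request:
{"fn": "step_arm", "kwargs": {
  "targets": "-2 0 0 0 0 0; -3 0 0 0 0 0; -4 0 0 0 0 0; -4 0 0 0 0 0"
}}

```text
time_s: 17.9
eef_pos: [0.6474, -0.0093, 0.0758]
eef_rot: [-0.001, 0.057, 0.998, -0.0]
wrist_force: [-4.7, -0.4, 2.2]
opening: 0.002
```

```bash
python3 -c "
from h import *
where()"
```

```text
hubrel mm 75.1 30.0 75.8 F feeder -4.66 -0.9 2.23 t 17.9 open 0.0
```

Request:
{"fn": "step_arm", "kwargs": {
  "targets": "-2 0 0 0 0 0; -4 0 0 0 0 0; -4 0 0 0 0 0"
}}

```text
time_s: 18.27
eef_pos: [0.6491, -0.0095, 0.0757]
eef_rot: [-0.004, 0.057, 0.998, 0.0]
wrist_force: [-15.4, -0.8, 10.5]
opening: -0.003
```

```bash
python3 - <<'E'
from h import *
where()
from bench import optics
c=optics.camera("scene"); crop(c,250,220,220,90,3.6,"pics/s6p.png")
E
```

```text
hubrel mm 76.7 30.1 75.7 F feeder -15.15 -2.59 10.52 t 18.27 open -0.0
```

View pics/s6p.png

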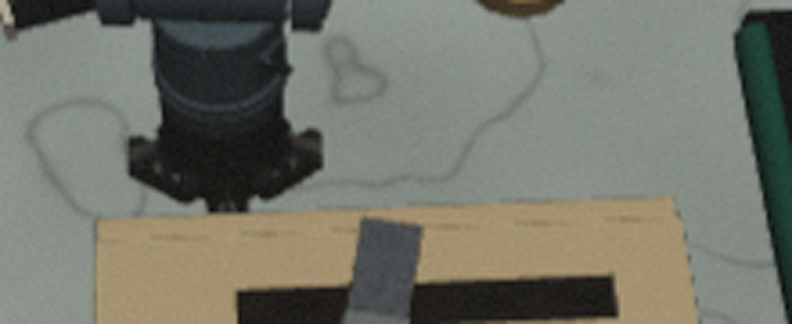

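Request:
{"fn": "step_arm", "kwargs": {
  "targets": "-3 0 0 0 0 0; -3 0 0 0 0 0; -3 0 0 0 0 0"
}}

```text
time_s: 18.7
eef_pos: [0.649, -0.0095, 0.0757]
eef_rot: [-0.008, 0.057, 0.998, 0.0]
wrist_force: [-28.0, 0.4, 20.1]
opening: -0.001
```

```bash
python3 -c "
from h import *
where()"
```

```text
hubrel mm 76.7 30.0 75.7 F feeder -27.81 -2.81 20.1 t 18.7 open -0.0
```

Request:
{"fn": "step_arm", "kwargs": {
  "targets": "6 0 0 0 0 0; 30 0 0 0 0 0; 60 0 -20 0 0 0; 80 0 -80 0 0 0; 100 0 -130 0 0 0; 130 0 -150 0 0 0; 170 0 -150 0 0 0; 170 0 -150 0 0 0"
}}

```text
time_s: 19.7
eef_pos: [0.4853, 0.0098, 0.2266]
eef_rot: [0.001, 0.057, 0.998, 0.0]
wrist_force: [1.1, -0.1, 0.0]
opening: -0.003
```

```bash
python3 - <<'E'
from h import *
where()
from bench import optics
for n in ["scene","top"]:
    c=optics.camera(n); pickle.dump(c,open(f"{n}9.pkl","wb")); cv2.imwrite(f"pics/{n}9.png",c["image"][:,:,::-1])
crop(pickle.load(open("scene9.pkl","rb")),265,250,180,60,4.4,"pics/s9c.png")
E
```

```text
hubrel mm -88.2 30.5 226.6 F feeder 1.11 0.03 0.01 t 19.7 open -0.0
```

View pics/scene9.png

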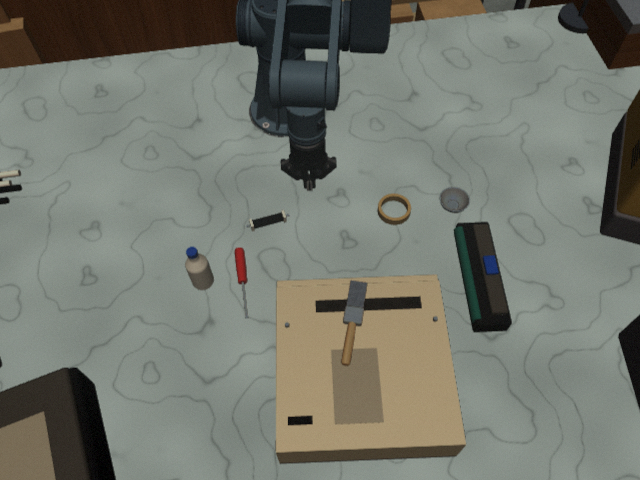

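View pics/s9c.png

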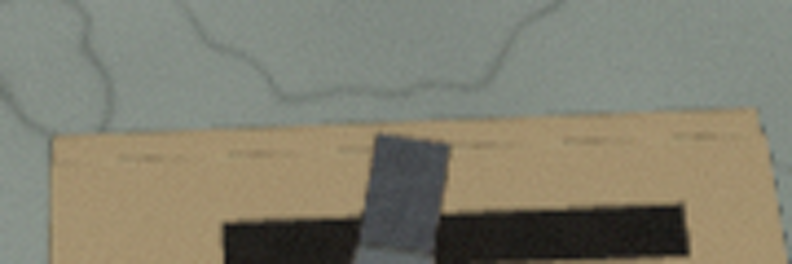

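View pics/top9.png

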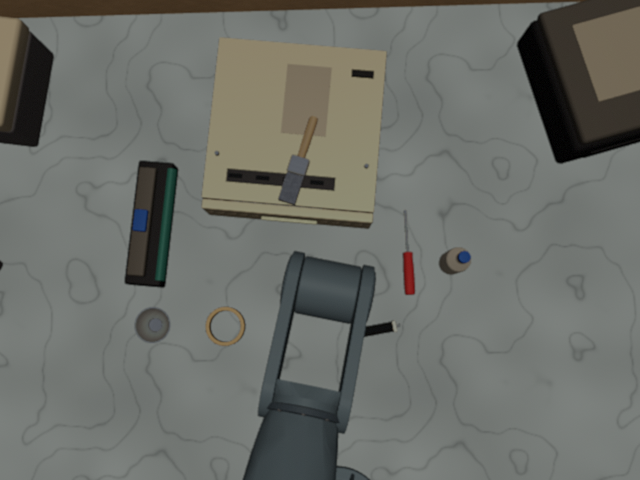

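```bash
python3 -c "
from bench import ctrl,ticket
print(ctrl.get_obs()['dq'].round(3)); ticket.hand_in()"
```

```text
[-0.001  0.028 -0.024 -0.001  0.    -0.   ]
the job is handed in; nothing more can be done
```

I flicked the dial three clicks with the shut fingertips, from yellow through red and green to blue. I then pushed the cassette home on the flat part of its front panel, right of the middle, and handed in at about 20 s.

**Dial:** The scene camera showed the blue field squarely at the pointer (within about 1°) with the cassette still about 0.17 m out, by my estimate from the camera images. It was still there just before the push.

**Cassette:** It met a hard stop. The push force rose from 5 N to 28 N with no further movement. The panel gap is shut in both the scene and top pictures.

**Bystanders:** Those in view in the final pictures look unmoved. The hand and arm are clear of the machine.

**What went less well:**
- **First click:** On the first try the dial stuck half-way and the fingertip was pushed outward with about 14 N. The thicker part of the finger was probably catching the dial. I needed a second push for that click, then raised the fingertips 4 mm and the next two clicks went easily.
- **Cassette creep:** Pushing the ribs also slid the cassette in by about 6 to 7 mm in total. It stayed well above the 80 mm limit.
- **Not checked:** The dial is hidden inside the feeder once the cassette is home, so I could not confirm blue by sight after the push.

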